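# Kickstand down, heat shield held upright

### The job

On the glassblower's bench, flip the kickstand of the leaned-back heat shield over the top and fully down first, with the shield still lying back. Then raise the shield by its top bar until it stands upright and finish while still holding it there by the bar, steady, because it falls back when let go; leave everything else on the bench where it is.

Things in the scene. Friction and masses are not known exactly. Their poses are not given: they have to be found in the camera images.
- foot: dark foot plate of the folding heat shield, 190 x 170 x 18 mm, bolted down. Origin on the bench under the middle of the shield's hinge axis; z up; the hinge runs along its y, 35 mm above the bench; its x points the way the shield lies leaned back, away from the robot. Plate spans x -90 to +100 mm. Two rest posts, 126 mm high, at x +80, y +-70 mm carry the leaned-back shield
- shield (a joint): hinge of the shield on the foot: 0 = upright, positive = leaned back to the foot's +x; 0.60 rad = lying on its rest posts (start), -0.10 = end of travel on the kickstand side. Steel frame 152 mm wide (foot y), 217 mm tall from the hinge, about 0.9 kg. Back-heavy: let go, it falls back to 0.60 from anywhere; raising it takes about 3 N at the top bar
- grip_bar: round steel top bar of the shield, a turning sleeve 14 mm thick, 124 mm long, its axis 210 mm from the hinge axis; origin at its middle; its y axis runs along the bar, parallel to the hinge. Below it an empty window, about 50 mm tall and 128 mm wide, leaves room for fingers; a perforated sheet (front) and firebrick (back) fill the frame below that
- kickstand (a joint): hinge of the kickstand on the shield's foot +y side, axis parallel to the shield's: 0 = folded up along the shield (start), growing as it swings over the top to the foot's -x and down; 2.6 rad = fully down at its stop. 10 mm rod, 0.1 kg, turns easily. Weight drops it back until it is past straight up (value = joint shield, 0.6 at the start), then carries it down within about 1 s
- hub (a point): centre of the kickstand's hinge on the shield: 90 mm up the shield from the shield's hinge axis, 96 mm to foot +y of its middle
- tab (a point): push here to flip the kickstand: middle of the part of its foot bar that sticks out. Foot bar: round cross bar 14 mm thick at the rod's free end, 130 mm from the kickstand's hinge and parallel to it, reaching from 20 mm to foot +y of this point to 28 mm to foot -y; the rod lies 20 mm to foot -y. With kickstand down and shield upright it is about 6 mm above the bench
- tube_rest: tube rest: wooden block with a steel plate on top, 95 x 120 x 51 mm; bystander, loose; origin under it on the bench
- paddle: black graphite paddle with wooden handle, 223 mm long, 18 mm high, lying flat; bystander, loose; origin under it on the bench
- tweezers: steel tweezers lying flat, 150 mm long, 8 mm high; bystander, loose; origin under it on the bench
- fork_rest: small steel V-fork rest on a round foot 84 mm across, 112 mm high; bystander, loose; origin under it on the bench
- flask: conical glass flask, 72 mm across, 100 mm high; bystander, loose; origin under it on the bench
- tin: round aluminium jar, 60 mm across, 75 mm high; bystander, loose; origin under it on the bench

How it is judged:
On the way, in this order (a step that is already met when the one before it is completed fails the run):
1. kickstand flipped over and fully down while the shield still lies back (value of joint kickstand above 2.45 rad and value of joint shield above 0.3 rad), for 0.2 s.
2. shield raised upright and held by its top bar (value of joint kickstand above 2.45 rad and value of joint shield between -0.08 and 0.08 rad and contact force between the fingers and grip_bar above 0.5 N), for 0.3 s.
At the end, for the whole second after the job is handed in: The kickstand is fully down (joint above 2.45 rad), the shield stands upright within 0.08 rad either way and is still (below 0.1 rad/s), and the fingers are holding it by its top bar (contact above 0.5 N) (all of step 2 and velocity of joint shield between -0.1 and 0.1 rad/s); the arm keeps its last pose, push and grip.
It fails at once if a loose thing on the bench was disturbed (moved more than 30 mm) (distance of any of tube_rest, paddle, tweezers, fork_rest, flask, tin from where it was at the start of the episode above 0.03 m).
It also fails if it takes over 48 s, if anything falls off the work surface, if the arm or the gripper's body presses on something with over 40 N, if the wrist force passes 120 N, or if a joint passes its speed limit or range.

### The arm

A 7-joint arm with a two-finger parallel gripper is mounted at the origin on the work surface. World frame = base frame: x ahead of the robot, y to its left, z up, the work surface at z = 0. Lengths are in m, angles in rad, forces in N, time in s.
With the tool pointing down it reaches from about 0.425 to 0.8 m from the base axis. Payload 8.3 kg.
Tool frame: the origin (TCP) lies at the very end of the fingers, on their centre line; the grasp point (between the pads) lies 19 mm behind it; z points along the fingers, y is the line along which they close (so a half turn about z gives the same grasp; the last joint's range is limited). The gripper opens to 85 mm and grips with 20 to 120 N. Pads are 22 mm wide; open, the fingers measure 114 mm over their backs; the gripper's body (76 mm by 85 mm) begins 54 mm behind the grasp point. The pads swing forward as they close: fully open they stand 13 mm farther back than shut.
Start: joints at [1.07, 0.383, 0.016, 1.37, -0.006, 1.388, -0.046], TCP at [0.265, -0.566, 0.194] pointing down, gripper open.
Joint ranges: [-2.95, 2.95], [-0.25, 2.06], [-1.52, 1.56], [0.18, 2.33], [-1.44, 4.58], [0.02, 2.06], [-3.01, 3.01]. Speed limits (rad/s): [2.39, 2.39, 3.01, 3.01, 3.14, 3.14, 3.14].

### API

Orientations are given as a 3x3 rotation matrix whose columns are the frame's x, y, z axes.
In Python, from workcell import ctrl, optics, order, search_frame, outline_of gives the robot as it stands.
- The arm moves only by the shell command python3 -m handwheel 'ROWS' [FORCE]. ROWS is JSON, a list of rows, each a list of 3 entries, a list of its own where there are three numbers: the shift along the world's x, y, z in cm, then the turn, a rotation vector about the world's x, y, z in rad, then the finger opening in cm, from 0 to 8.54. A call has 1 to 8 rows; each row is the pose to reach, as a shift and turn from the pose commanded when the call began; what a row does not reach only later rows make up. A row lasts 1/12 s, in which the tool goes at most 41.7 mm and 7.16 degrees, less where a joint would pass 70% of its speed; a pose out of reach is approached as far as the arm can. A call with a gripper value outside its range is refused whole. The fingers move at their own pace and stop on an object; FORCE is the grip in N (left out, the last holds). Time passes only in rows, so rows that repeat a pose let the fingers close. It gives the time, the measured TCP pose, the force, the opening and the grip force at its end, in the units of the state.
- ctrl.observe(): the state, without advancing time (a new reading comes with each control period).
- optics.snapshot(name): name is "scene" or "top" or "wrist"; returns a dict with "img" (480x640x3 uint8, red, green, blue), "vfov" (degrees; the focal length in pixels is half the picture's height over the tangent of half this angle, whatever the lens; pixels are square), "cx", "cy" (the principal point, pixels), "R" (3x3) and "t" (3): a world point X has camera coordinates R X + t; the wrist camera has in their place "hand_eye" (4x4, takes a point from camera to tool coordinates, whose origin is the TCP and whose axes are the flange's). Camera axes: x right, y down, z forward; pixel columns grow to the right and rows downward; lengths in m; the calibration is good to about 2 mm. A picture is of the moment at which its call begins: read the wrist's pose just before it. There is no depth.
- order.hand_in(): hands the job in; it is judged then, once.
Trained networks look in a picture, given as the dict that the camera call returned (one of the last four; its "shot" number tells which), for a name from the list of things; names that differ only in an ending like _2 or _b are one class to them, and where a whole thing is asked for, a point or a joint stands for the part that bears it (a point fixed in the world has none). Each returns a list of dicts, best first, with "p" (0 to 1); they miss things now and then, are a little off and sometimes report something else, mostly with a low value. They report only what shows in the picture. A call takes as long as a camera call.
- search_frame(picture, name): "xy" ([column, row] in pixels, amid what is visible of it).
- outline_of(picture, name): "mask" (480x640 bool, what is visible of it) and "xy" ([column, row] in pixels, amid what is visible of it).
The state is a dict: "t": time; "qpos": joint angles; "dq": joint speeds; "joint_efforts": joint torques, N m; "position": TCP position; "orientation": TCP orientation; "wrist_force": force on the tool from outside, world axes, zero at the start; "moment": the same for the moment, N m; "gripper_width": finger opening in m; "grasp_force": force on a finger pad.
Only numpy, scipy, OpenCV 4.12 (cv2) and the standard library are available. Lean on these libraries where they do the work, as an engineer would, in place of code of your own. Each camera call takes 0.05 s, during which the arm holds its last target. There are 200 camera calls.

## Working session

There is one attempt and no reset: what is moved stays moved. The work goes in short steps, Python scripts to look and compute and a shell command to move; the robot and the scene stay as the last step left them, time stands still between calls to the robot, and variables do not carry over. Pictures are saved under pics/ and viewed, at most 12 in all, crops included, and the job is handed in when it is done.

```bash
mkdir -p pics
cat > h.py <<'E'
import numpy as np, cv2
from workcell import ctrl, optics, order, search_frame, outline_of
def K(p):
    f=240/np.tan(np.radians(p["vfov"])/2); return np.array([[f,0,p["cx"]],[0,f,p["cy"]],[0,0,1.]])
def ray(p,xy):
    R=np.array(p["R"]);t=np.array(p["t"])
    d=R.T@np.linalg.inv(K(p))@np.array([xy[0],xy[1],1.]); return -R.T@t,d/np.linalg.norm(d)
def onz(p,xy,z):
    c,d=ray(p,xy); return c+d*(z-c[2])/d[2]
def tri(rs):
    A=0;b=0
    for c,d in rs:
        M=np.eye(3)-np.outer(d,d);A=A+M;b=b+M@c
    return np.linalg.solve(A,b)
def proj(p,X):
    c=np.array(p["R"])@np.array(X)+np.array(p["t"]);u=K(p)@c;return u[:2]/u[2]
E
python3 - <<'E'
from h import *
np.set_printoptions(precision=3,suppress=True)
P={n:optics.snapshot(n) for n in("scene","top")}
for n in P:cv2.imwrite(f"pics/{n}0.png",P[n]["img"][...,::-1])
for o in["foot","grip_bar","hub","tab","kickstand","shield","tube_rest","paddle","tweezers","fork_rest","flask","tin"]:
    r=[]
    for n in P:
        s=search_frame(P[n],o)
        if s: r.append(ray(P[n],s[0]["xy"]));print(o,n,np.array(s[0]["xy"]),round(s[0]["p"],2),onz(P[n],s[0]["xy"],0.03))
    if len(r)==2:print("   tri",tri(r))
s=ctrl.observe();print(s["position"],s["orientation"],s["gripper_width"],s["t"])
for n in P: print(n,ray(P[n],(320,240)))
E
```

```text
foot scene [334.4 310. ] 0.71 [0.554 0.102 0.03 ]
foot top [266.4 241.6] 0.67 [0.561 0.12  0.03 ]
   tri [0.561 0.117 0.05 ]
grip_bar scene [305.  276.6] 0.49 [ 0.565 -0.06   0.03 ]
grip_bar top [267.4 201.1] 0.66 [0.67  0.119 0.03 ]
   tri [0.637 0.096 0.213]
hub scene [325.8 294.8] 0.76 [0.546 0.039 0.03 ]
hub top [265.7 223.8] 0.64 [0.609 0.123 0.03 ]
   tri [0.591 0.112 0.13 ]
tab scene [327.  310.6] 0.75 [0.574 0.093 0.03 ]
tab top [226.5 195.4] 0.69 [0.685 0.229 0.03 ]
   tri [0.645 0.201 0.193]
kickstand scene [323.  310.6] 0.56 [0.584 0.087 0.03 ]
kickstand top [226.8 192.9] 0.81 [0.692 0.229 0.03 ]
   tri [0.653 0.199 0.195]
shield scene [323.3 299.1] 0.76 [0.561 0.05  0.03 ]
shield top [258.9 224.9] 0.61 [0.606 0.141 0.03 ]
   tri [0.597 0.125 0.127]
tube_rest scene [333.5 267.8] 0.83 [ 0.467 -0.047  0.03 ]
tube_rest top [332.3 274.3] 0.9 [ 0.476 -0.054  0.03 ]
   tri [ 0.471 -0.051  0.028]
paddle scene [296.2 203.2] 0.88 [ 0.413 -0.412  0.03 ]
tweezers scene [352.1 362.3] 0.58 [0.604 0.276 0.03 ]
tweezers top [209.7 238.2] 0.9 [0.57  0.271 0.03 ]
   tri [0.584 0.27  0.005]
fork_rest scene [277.2 303.8] 0.93 [ 0.688 -0.005  0.03 ]
fork_rest top [318.  198.2] 0.83 [ 0.678 -0.016  0.03 ]
   tri [ 0.682 -0.016  0.015]
flask scene [416.6 413.1] 0.76 [0.547 0.471 0.03 ]
flask top [144.8 245.2] 0.89 [0.55  0.444 0.03 ]
   tri [0.545 0.458 0.007]
tin scene [463.3 374.3] 0.77 [0.378 0.45  0.03 ]
tin top [138.5 307.2] 0.72 [0.386 0.454 0.03 ]
   tri [0.385 0.452 0.038]
[ 0.265 -0.566  0.194] [[ 0.906  0.424  0.   ]
 [ 0.424 -0.906  0.   ]
 [ 0.    -0.    -1.   ]] 0.08508128925856648 1.3
scene (array([0.974, 0.795, 1.04 ]), array([-0.356, -0.651, -0.671]))
top (array([ 0.41 , -0.046,  1.404]), array([ 0.113,  0.017, -0.993]))
```

Run:
```python
import cv2
a=cv2.imread("pics/scene0.png")[180:430,200:500];b=cv2.imread("pics/top0.png")[120:320,180:420]
cv2.imwrite("pics/s1.png",cv2.resize(a,None,fx=2.4,fy=2.4,interpolation=2)[:600]);cv2.imwrite("pics/t1.png",cv2.resize(b,None,fx=3,fy=3,interpolation=2))
```

```text
(no output)
```

View pics/s1.png

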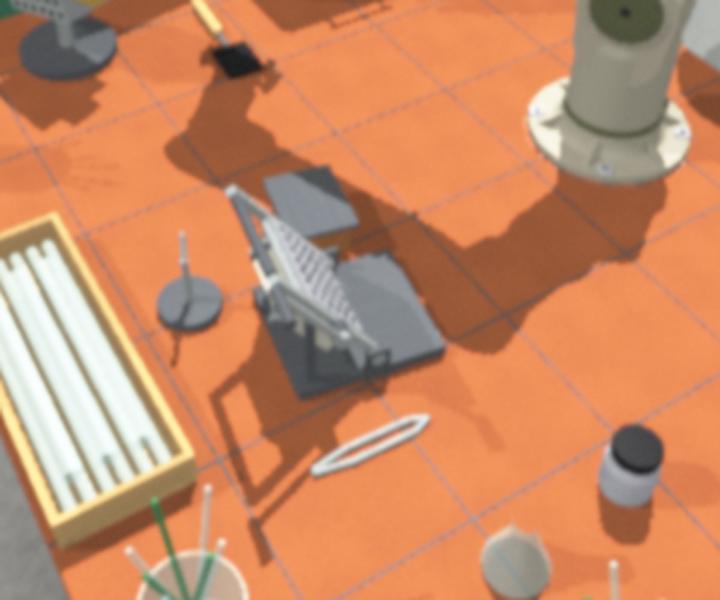

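View pics/t1.png

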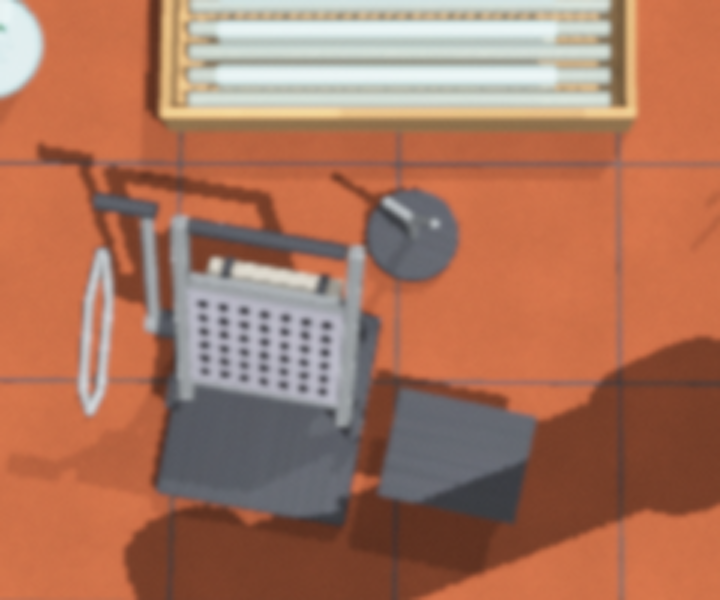

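The top view shows the shield leaning to +x, with the bar from (237,195) to (300,203) in full-frame pixels, the tab bar from (212,187) to (232,190), and the fork rest to the right at (318,198). The scene view agrees. Next I'll fit the foot pose.

```bash
cat > fit.py <<'E'
from h import *
from scipy.optimize import least_squares
np.set_printoptions(precision=4,suppress=True)
def sh(r,y,a=.6): return np.array([r*np.sin(a),y,.035+r*np.cos(a)])
def W(q,X):
    c,s=np.cos(q[2]),np.sin(q[2]); return np.array([q[0]+c*X[0]-s*X[1],q[1]+s*X[0]+c*X[1],X[2]])
E
python3 - <<'E'
from fit import *
p=optics.snapshot("top");s=optics.snapshot("scene")
obs=[(p,(237.7,192),sh(.217,.076)),(p,(301,202.3),sh(.217,-.076)),(p,(211.7,187.5),sh(.22,.136)),(p,(232.3,191),sh(.22,.088)),
(p,(232.3,283.3),(-.09,.085,.018)),(p,(294.3,295),(-.09,-.085,.018)),(p,(306.7,226),(.1,-.085,.018)),
(s,(200+443/2.4,180+348/2.4),(-.09,.085,.018)),(s,(200+388/2.4,180+253/2.4),(-.09,-.085,.018)),(s,(200+305/2.4,180+392/2.4),(.1,.085,.01)),
(s,(200+232/2.4,180+188/2.4),sh(.217,-.076))]
f=lambda q:np.concatenate([proj(c,W(q,X))-np.array(u) for c,u,X in obs])
r=least_squares(f,[.55,.1,-.15],loss="soft_l1");q=r.x
print(q);print(f(q).reshape(-1,2))
np.save("q.npy",q)
print("tab",W(q,sh(.22,.116)),"bar",W(q,sh(.21,0)),"bar up",W(q,sh(.21,0,0)),"hub",W(q,sh(.09,.096)))
for n in("tab","grip_bar"):
  for c in(p,s):
    o=search_frame(c,n); print(n,o[0]["xy"] if o else None,proj(c,W(q,sh(.22,.116) if n=="tab" else sh(.21,0))))
E
```

```text
[ 0.5225  0.114  -0.1682]
[[-0.7485  0.1467]
 [ 0.4123  0.8611]
 [-0.0867 -0.6001]
 [-0.4628 -0.6461]
 [-1.0607  1.1256]
 [-0.0016  0.7218]
 [ 0.3461 -0.68  ]
 [ 1.3211 -1.1627]
 [-0.0201 -2.5763]
 [-3.117   2.2476]
 [-2.4774 -0.9986]]
tab [0.6644 0.2075 0.2166] bar [0.6394 0.0941 0.2083] bar up [0.5225 0.114  0.245 ] hub [0.5887 0.2001 0.1093]
tab [229.6, 192.3] [220.0311 188.3376]
tab [325.1, 309.5] [317.7433 309.0728]
grip_bar [269.9, 201.3] [269.0585 199.7707]
grip_bar [304.9, 274.2] [304.6532 277.6451]
```

```bash
python3 -m handwheel '[[[1,2,4],[0,0,0.1],4],[[3,5,8],[0,0,0.2],0],[[5,8,11],[0,0,0.3],0],[[7,11.5,12.6],[0,0,0.4],0],[[9,15,12.6],[0,0,0.5],0],[[11,18.5,12.6],[0,0,0.6],0],[[13,22,12.6],[0,0,0.7],0],[[15,25.5,12.6],[0,0,0.8],0]]' 40
python3 -m handwheel '[[[2,3.4,0],[0,0,0],0],[[4,6.8,0],[0,0,0.05],0],[[6,10.2,0],[0,0,0.1],0],[[8,13.6,0],[0,0,0.165],0],[[10,17,0],[0,0,0.165],0],[[12,20.4,0],[0,0,0.165],0],[[14,23.8,0],[0,0,0.165],0],[[14,23.8,0],[0,0,0.165],0]]'
```

```text
t: 2.27
position: [0.4084, -0.3221, 0.321]
orientation: [[0.322, 0.947, 0.001], [0.947, -0.322, -0.001], [-0.001, 0.001, -1.0]]
wrist_force: [1.1, -1.0, 0.0]
gripper_width: -0.0003
grasp_force: 0.0
t: 2.93
position: [0.55, -0.0762, 0.3199]
orientation: [[0.155, 0.988, 0.001], [0.988, -0.155, 0.005], [0.005, -0.0, -1.0]]
wrist_force: [0.2, 1.3, -0.2]
gripper_width: 0.0002
grasp_force: 0.0
```

```bash
python3 -m handwheel '[[[2.2,3.5,0],[0,0,0],0],[[4.4,7,0],[0,0,0],0],[[6.6,10.5,0],[0,0,0],0],[[8.8,14,0],[0,0,0],0],[[11,17.5,0],[0,0,0],0],[[13.2,21,0],[0,0,0],0],[[15,24.5,0],[0,0,0],0],[[16.4,27.1,0],[0,0,0],0]]'
python3 -m handwheel '[[[0,0,-1],[0,0,0],0],[[0,0,-2],[0,0,0],0]]'
python3 - <<'E'
from fit import *
q=np.load("q.npy");s=optics.snapshot("scene");w=optics.snapshot("wrist")
cv2.imwrite("pics/w2.png",np.hstack([cv2.resize(w["img"],(400,300)),s["img"][180:480,150:550]])[...,::-1])
print(ctrl.observe()["position"])
E
```

```text
t: 3.6
position: [0.712, 0.1885, 0.319]
orientation: [[0.165, 0.986, -0.002], [0.986, -0.165, 0.001], [0.0, -0.002, -1.0]]
wrist_force: [-0.2, -0.0, 0.9]
gripper_width: -0.0
grasp_force: 0.0
t: 3.77
position: [0.7119, 0.1892, 0.2978]
orientation: [[0.163, 0.987, -0.002], [0.987, -0.163, 0.002], [0.001, -0.002, -1.0]]
wrist_force: [0.4, -0.1, -0.6]
gripper_width: 0.0002
grasp_force: 0.0
[0.7113 0.1857 0.2975]
```

View pics/w2.png

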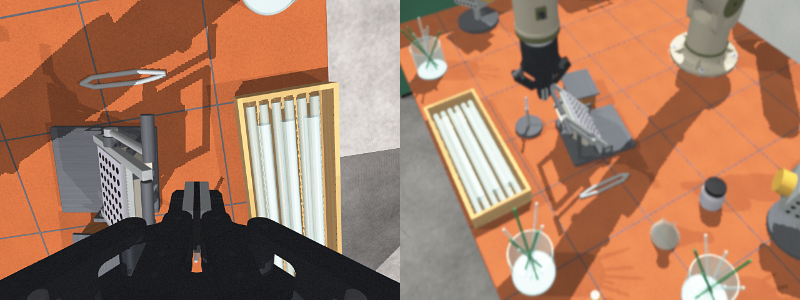

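Run:
```python
from fit import *
q=np.load("q.npy")
st=ctrl.observe();w=optics.snapshot("wrist")
T=np.eye(4);T[:3,:3]=st["orientation"];T[:3,3]=st["position"];M=np.linalg.inv(T@np.array(w["hand_eye"]))
w["R"]=M[:3,:3];w["t"]=M[:3,3]
print(st["position"])
for n,X in dict(tab=sh(.22,.116),e1=sh(.22,.136),e2=sh(.22,.088),bar=sh(.21,0),corner=sh(.217,.076)).items(): print(n,proj(w,W(q,X)))
print("tcp",proj(w,st["position"]))
for n in("tab","grip_bar"):
  for o in search_frame(w,n)[:2]: print(n,o["xy"],o["p"],onz(w,o["xy"],.2166 if n=="tab" else .2083))
```

```text
[0.7113 0.1857 0.2975]
tab [232.4671 210.0441]
e1 [230.8321 178.5816]
e2 [234.6468 251.9888]
bar [234.9859 363.3477]
corner [233.6903 267.9867]
tcp [309.0523 275.6286]
tab [231.6, 219.1] 0.73 [0.6626 0.2018 0.2166]
tab [175.7, 269.7] 0.46 [0.6185 0.1743 0.2166]
grip_bar [235.6, 318.9] 0.84 [0.6475 0.1289 0.2083]
```

```bash
python3 -m handwheel '[[[0.3,1.7,-1],[0,0,0],0],[[0.3,1.7,-3],[0,0,0],0],[[0.3,1.7,-5],[0,0,0],0],[[0.3,1.7,-7],[0,0,0],0],[[0.3,1.7,-9],[0,0,0],0],[[0.3,1.7,-10.5],[0,0,0],0],[[0.3,1.7,-10.5],[0,0,0],0]]'
python3 -m handwheel '[[[-1,0.17,0],[0,0,0],0],[[-2,0.34,0],[0,0,0],0],[[-3,0.5,0.3],[0,0,0],0],[[-4,0.67,0.8],[0,0,0],0],[[-5,0.84,1.2],[0,0,0],0],[[-6,1,1.5],[0,0,0],0]]'
```

```text
t: 4.6
position: [0.7134, 0.2016, 0.1917]
orientation: [[0.167, 0.986, -0.005], [0.986, -0.167, -0.002], [-0.003, -0.004, -1.0]]
wrist_force: [-0.1, -0.4, -1.4]
gripper_width: 0.0001
grasp_force: 0.0
t: 5.1
position: [0.6548, 0.2128, 0.2128]
orientation: [[0.167, 0.986, 0.003], [0.986, -0.167, 0.001], [0.001, 0.002, -1.0]]
wrist_force: [0.3, 0.0, 0.1]
gripper_width: -0.0001
grasp_force: 0.0
```

```bash
python3 -m handwheel '[[[-1,0.17,0.2],[0,0,0],0],[[-2,0.34,0.4],[0,0,0],0],[[-3,0.5,0.5],[0,0,0],0],[[-4,0.67,0.6],[0,0,0],0],[[-5,0.84,0.6],[0,0,0],0],[[-6,1,0.4],[0,0,0],0],[[-7,1.17,0],[0,0,0],0],[[-7,1.17,0],[0,0,0],0]]'
python3 -m handwheel '[[[0,0,2],[0,0,0],0],[[0,0,4],[0,0,0],0],[[0,0,6],[0,0,0],0],[[0,0,8],[0,0,0],0],[[0,0,9],[0,0,0],0],[[0,0,9],[0,0,0],2],[[0,0,9],[0,0,0],5]]'
python3 - <<'E'
from fit import *
s=optics.snapshot("scene");w=optics.snapshot("wrist");s2=optics.snapshot("top")
cv2.imwrite("pics/w3.png",np.hstack([cv2.resize(w["img"],(400,300)),cv2.resize(s["img"][220:370,230:430],(400,300))])[...,::-1])
for c in(s,s2):
  o=search_frame(c,"tab");print(o[:1])
q=np.load("q.npy")
h=sh(.09,.116);X=W(q,h+.13*np.array([np.sin(-2.),0,np.cos(-2.)]));print([proj(c,X) for c in(s,s2)])
E
```

```text
t: 5.77
position: [0.5835, 0.2253, 0.2121]
orientation: [[0.165, 0.986, 0.001], [0.986, -0.165, 0.001], [0.001, 0.001, -1.0]]
wrist_force: [-1.0, 0.4, 1.2]
gripper_width: 0.0001
grasp_force: 0.0
t: 6.35
position: [0.5851, 0.2241, 0.3006]
orientation: [[0.167, 0.986, 0.001], [0.986, -0.167, 0.001], [0.001, 0.001, -1.0]]
wrist_force: [0.9, -0.1, -0.2]
gripper_width: 0.023
grasp_force: 0.0
[{'xy': [326.6, 312.9], 'p': 0.79}]
[{'xy': [228.2, 196.7], 'p': 0.65}]
[array([384.6418, 326.509 ]), array([218.5391, 273.2796])]
```

View pics/w3.png

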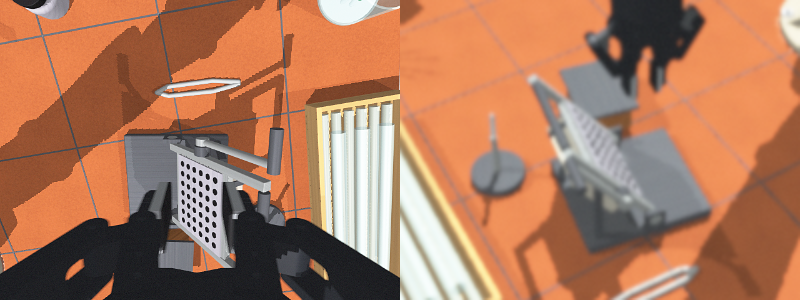

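The kickstand still lies folded: in the wrist view the tab is at about (276,150), so it dropped back. I'll repeat the push with a deeper, longer stroke and look before lifting.

```bash
python3 -m handwheel '[[[3,-0.5,0],[0,0,0],0],[[6,-1,0],[0,0,0],0],[[9,-1.6,0],[0,0,0],0],[[12,-2.1,0],[0,0,0],0],[[13,-2.3,-3],[0,0,0],0],[[13,-2.3,-6],[0,0,0],0],[[13,-2.3,-9],[0,0,0],0],[[13,-2.3,-11.5],[0,0,0],0]]'
python3 -m handwheel '[[[-1,0.17,0],[0,0,0],0],[[-2,0.34,0],[0,0,0],0],[[-3,0.5,0],[0,0,0],0],[[-4,0.67,0.4],[0,0,0],0],[[-5,0.84,0.8],[0,0,0],0],[[-6,1,1],[0,0,0],0],[[-7,1.17,1],[0,0,0],0]]'
python3 - <<'E'
from fit import *
s=optics.snapshot("scene");w=optics.snapshot("wrist")
cv2.imwrite("pics/w4.png",np.hstack([cv2.resize(w["img"],(400,300)),cv2.resize(s["img"][220:370,230:430],(400,300))])[...,::-1])
E
```

```text
t: 7.27
position: [0.7141, 0.2006, 0.1815]
orientation: [[0.167, 0.986, -0.003], [0.986, -0.167, -0.001], [-0.001, -0.003, -1.0]]
wrist_force: [0.1, 0.1, -0.6]
gripper_width: 0.0003
grasp_force: 0.0
t: 7.85
position: [0.6441, 0.2126, 0.1951]
orientation: [[0.167, 0.986, -0.0], [0.986, -0.167, -0.0], [-0.0, -0.0, -1.0]]
wrist_force: [0.8, 0.9, -0.1]
gripper_width: 0.0002
grasp_force: 0.0
```

View pics/w4.png

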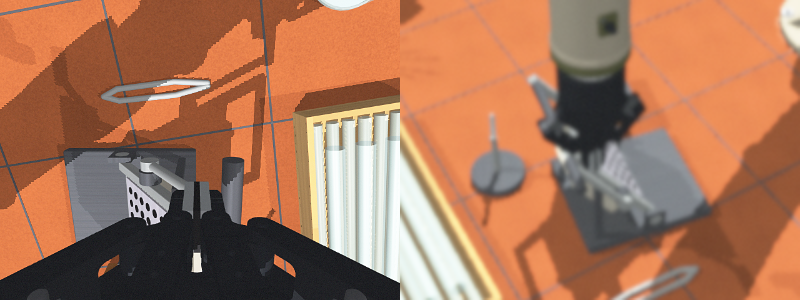

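```bash
cat >> h.py <<'E'
def wrist():
    st=ctrl.observe();w=optics.snapshot("wrist")
    T=np.eye(4);T[:3,:3]=st["orientation"];T[:3,3]=st["position"];M=np.linalg.inv(T@np.array(w["hand_eye"]))
    w["R"]=M[:3,:3];w["t"]=M[:3,3];return w,st
E
python3 - <<'E'
from fit import *
q=np.load("q.npy");w,st=wrist()
for k in(0,.1,.2,.3,.5):
  a=.6-k
  f=lambda y:W(q,sh(.09,y)+.13*np.array([np.sin(a),0,np.cos(a)]))
  print(k,proj(w,f(.136)),proj(w,f(.116)),proj(w,f(.088)))
print("hub",proj(w,W(q,sh(.09,.096))),"tcp",proj(w,st["position"]),st["position"])
for n in("tab","hub"):
  for o in search_frame(w,n)[:2]: print(n,o)
cv2.imwrite("pics/w5.png",cv2.resize(w["img"][190:390,200:440],None,fx=3,fy=3)[...,::-1])
E
```

```text
0 [362.6687 252.8727] [361.0151 299.1199] [358.8671 359.1933]
0.1 [335.7858 258.1417] [334.9441 306.0385] [333.8541 368.0724]
0.2 [304.9953 262.8479] [305.1638 312.21  ] [305.3815 375.9741]
0.3 [270.8842 266.7763] [272.2397 317.3592] [273.9869 382.5568]
0.5 [196.4502 271.5296] [200.5154 323.6094] [205.741  390.5549]
hub [233.5788 261.1459] tcp [309.0435 275.6375] [0.6434 0.2134 0.1953]
tab {'xy': [364.6, 287.5], 'p': 0.81}
hub {'xy': [254.8, 298.5], 'p': 0.83}
hub {'xy': [211.2, 291.9], 'p': 0.27}
```

View pics/w5.png

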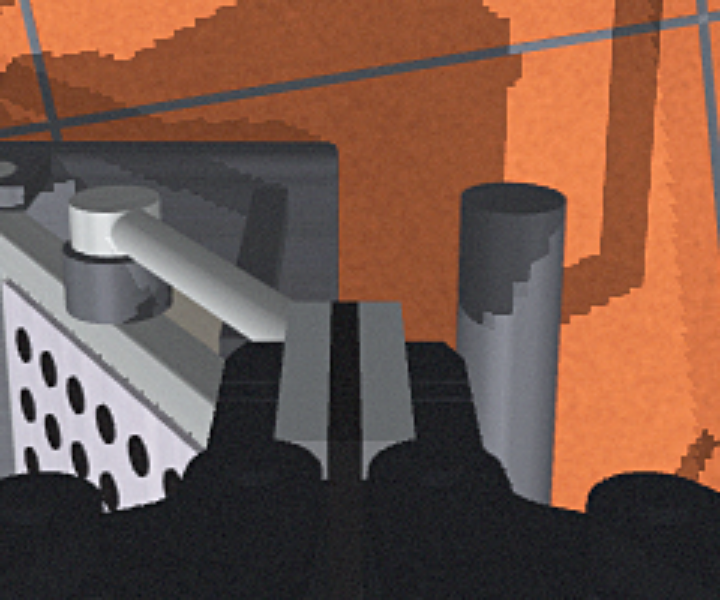

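Run:
```python
from fit import *
q=np.load("q.npy");w,st=wrist()
H=np.array(w["hand_eye"]);print(H, w["vfov"],w["cx"],w["cy"])
R=np.array([[.165,.986,0],[.986,-.165,0],[0,0,-1.]])
def cam(pos):
  T=np.eye(4);T[:3,:3]=R;T[:3,3]=pos;M=np.linalg.inv(T@H);return dict(w,R=M[:3,:3],t=M[:3,3])
c=[cam(x) for x in([.7119,.188,.2975],[.585,.2245,.3006],[.6437,.213,.1953])]
px=[(235,185),(442,208),(370.7,256)]
X=tri([ray(a,b) for a,b in zip(c,px)]);print(X,W(q,sh(.22,.136)),[proj(a,X)-b for a,b in zip(c,px)])
```

```text
[[ 0.0009 -0.9625 -0.2713  0.0683]
 [ 1.      0.0006  0.0014  0.0022]
 [-0.0012 -0.2713  0.9625 -0.181 ]
 [ 0.      0.      0.      1.    ]] 59.59201839199564 314.4347538202787 239.5137977621795
[0.6711 0.2255 0.2178] [0.6677 0.2272 0.2166] [array([ 0.7422, -0.3623]), array([ 0.7829, -0.434 ]), array([ 0.3703, -0.16  ])]
```

The wrist view shows the tab bar still at its start, triangulated at z 0.218, with the finger already past it. The pads' visible end sits about 20–40 mm behind the nominal TCP, so the finger seems to pass over the bar. I'll go deeper.

```bash
python3 -m handwheel '[[[0,0,3],[0,0,0],0],[[0,0,6],[0,0,0],0],[[2.5,-0.4,8],[0,0,0],0],[[6,-1,8],[0,0,0],0],[[7.5,-1.3,5],[0,0,0],0],[[7.5,-1.3,2],[0,0,0],0],[[7.5,-1.3,-1],[0,0,0],0],[[7.5,-1.3,-3],[0,0,0],0]]'
python3 -m handwheel '[[[-1,0.17,0],[0,0,0],0],[[-2,0.34,0],[0,0,0],0],[[-3,0.5,0],[0,0,0],0],[[-4,0.67,0.2],[0,0,0],0],[[-5,0.84,0.5],[0,0,0],0],[[-6,1,0.8],[0,0,0],0]]'
python3 - <<'E'
from fit import *
q=np.load("q.npy");w,st=wrist();print(st["wrist_force"])
for n in("tab",):
  for o in search_frame(w,n)[:2]: print(n,o)
for k in(0,.1,.2,.3,.5):
  a=.6-k
  print(k,proj(w,W(q,sh(.09,.116)+.13*np.array([np.sin(a),0,np.cos(a)]))))
cv2.imwrite("pics/w6.png",w["img"][...,::-1])
E
```

```text
t: 8.82
position: [0.7193, 0.1987, 0.1604]
orientation: [[0.168, 0.986, -0.004], [0.986, -0.168, -0.001], [-0.002, -0.004, -1.0]]
wrist_force: [0.2, -0.4, -0.3]
gripper_width: -0.0002
grasp_force: 0.0
t: 9.32
position: [0.6599, 0.2091, 0.1728]
orientation: [[0.168, 0.986, -0.0], [0.986, -0.168, -0.0], [-0.0, -0.0, -1.0]]
wrist_force: [0.2, 0.4, 0.9]
gripper_width: -0.0003
grasp_force: 0.3
[0.2437 0.3771 0.9007]
tab {'xy': [237.7, 308.6], 'p': 0.72}
0 [320.6338 320.8309]
0.1 [288.7517 329.8786]
0.2 [252.4336 338.0604]
0.3 [212.4338 344.9805]
0.5 [126.2123 353.5736]
```

View pics/w6.png

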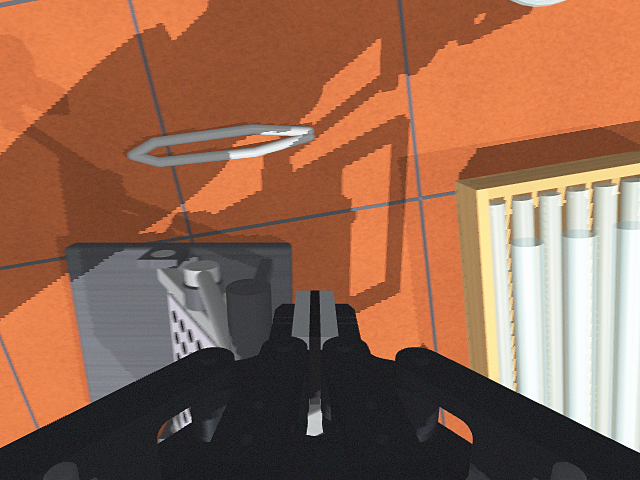

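The bar is now pushed to about k=0.25 (tab at about (245,310), just ahead of the fingers). I'll continue over the top.

```bash
python3 -m handwheel '[[[-1.4,0.24,0.3],[0,0,0],0],[[-2.8,0.47,0.6],[0,0,0],0],[[-4.2,0.7,0.8],[0,0,0],0],[[-5.6,0.95,0.8],[0,0,0],0],[[-7,1.19,0.7],[0,0,0],0],[[-8.4,1.4,0.4],[0,0,0],0],[[-9.6,1.6,0],[0,0,0],0],[[-9.6,1.6,0],[0,0,0],0]]'
python3 -m handwheel '[[[0,0,0],[0,0,0],0],[[0,0,0],[0,0,0],0],[[0,0,0],[0,0,0],0],[[2,0,2],[0,0,0],0],[[3,-0.5,5],[0,0,0],0],[[3,-0.5,8],[0,0,0],2],[[3,-0.5,11],[0,0,0],4],[[3,-0.5,13],[0,0,0],6]]'
python3 - <<'E'
from fit import *
q=np.load("q.npy");s=optics.snapshot("scene");p=optics.snapshot("top");w,st=wrist()
for k in(0,2.4,2.5,2.6):
  a=.6-k
  X=W(q,sh(.09,.116)+.13*np.array([np.sin(a),0,np.cos(a)]));print(k,[proj(c,X) for c in(s,p,w)])
for c in(s,p,w):print(search_frame(c,"tab")[:1])
cv2.imwrite("pics/w7.png",np.hstack([cv2.resize(w["img"],(400,300)),cv2.resize(s["img"][220:370,230:430],(400,300))])[...,::-1])
E
```

```text
t: 10.08
position: [0.5622, 0.2263, 0.1726]
orientation: [[0.165, 0.986, -0.002], [0.986, -0.165, -0.0], [-0.0, -0.002, -1.0]]
wrist_force: [0.2, -0.5, 0.7]
gripper_width: -0.0002
grasp_force: 0.0
t: 10.75
position: [0.595, 0.2204, 0.3064]
orientation: [[0.169, 0.986, 0.003], [0.986, -0.169, 0.002], [0.002, 0.002, -1.0]]
wrist_force: [0.2, -0.2, 1.0]
gripper_width: 0.0359
grasp_force: 0.0
0 [array([317.7433, 309.0728]), array([220.0311, 188.3376]), array([414.009, 230.704])]
2.4 [array([388.1461, 320.1161]), array([215.8724, 276.0581]), array([178.0976, 196.6559])]
2.5 [array([386.5795, 323.3135]), array([217.189 , 274.8962]), array([185.428 , 194.5707])]
2.6 [array([384.6418, 326.509 ]), array([218.5391, 273.2796]), array([193.4268, 192.6641])]
[{'xy': [373.6, 323.9], 'p': 0.81}]
[{'xy': [228.2, 234.0], 'p': 0.68}]
[{'xy': [235.7, 219.3], 'p': 0.63}]
```

View pics/w7.png

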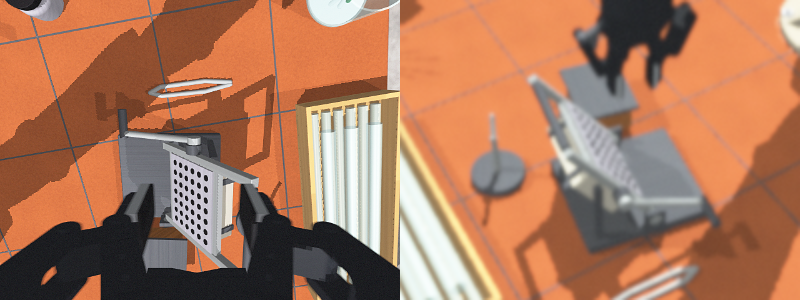

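The kickstand is fully down: tab at (195,195) in wrist pixels, against a prediction of (193,193) for 2.6. Next I'll hover over the bar.

```bash
python3 -m handwheel '[[[0.8,-2.1,0],[0,0,0],6],[[1.6,-4.3,0],[0,0,0],6],[[2.4,-6.5,-1],[0,0,0],6],[[3.2,-8.6,-2],[0,0,0],6],[[4,-10.7,-3],[0,0,0],6],[[4.8,-12.8,-4],[0,0,0],6],[[4.8,-12.8,-5],[0,0,0],6],[[4.8,-12.8,-5],[0,0,0],6]]'
python3 - <<'E'
from fit import *
q=np.load("q.npy");w,st=wrist();print(st["position"],st["gripper_width"])
print(proj(w,W(q,sh(.21,0))),proj(w,W(q,sh(.21,.05))),proj(w,W(q,sh(.21,-.05))))
o=outline_of(w,"grip_bar")[0];m=o["mask"];print(o["p"],o["xy"])
ys,xs=np.nonzero(m)
for y in range(ys.min(),ys.max()+1,12): print(y,xs[ys==y].min(),xs[ys==y].max())
cv2.imwrite("pics/w8.png",w["img"][...,::-1])
E
```

```text
t: 11.72
position: [0.6408, 0.0898, 0.2491]
orientation: [[0.171, 0.985, -0.006], [0.985, -0.171, -0.002], [-0.003, -0.006, -1.0]]
wrist_force: [-0.9, 1.2, -0.9]
gripper_width: 0.06
grasp_force: 0.0
[0.6408 0.0898 0.2491] 0.060036590498149786
[306.3951 242.4476] [305.6644 149.8194] [307.0441 324.7053]
0.76 [311.2, 234.0]
127 300 321
139 297 324
151 297 324
163 298 325
175 298 325
187 299 325
199 299 325
211 298 325
223 298 325
235 298 325
247 298 324
259 300 324
271 300 324
283 300 324
295 300 325
307 300 325
319 299 325
331 300 324
343 300 325
```

View pics/w8.png

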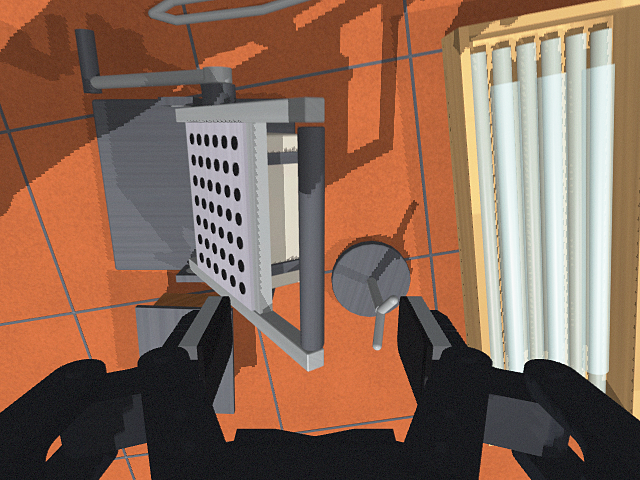

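The bar runs vertically at column 312, centred between the open fingers (230 and 400). Descending.

```bash
python3 -m handwheel '[[[0,0,-2],[0,0,0],6],[[0,0,-4],[0,0,0],6],[[0,0,-6],[0,0,0],6],[[0,0,-7.5],[0,0,0],6],[[0,0,-9],[0,0,0],6],[[0,0,-10.4],[0,0,0],6],[[0,0,-10.4],[0,0,0],6]]'
python3 -m handwheel '[[[0,0,0],[0,0,0],4],[[0,0,0],[0,0,0],3],[[0,0,0],[0,0,0],2],[[0,0,0],[0,0,0],1],[[0,0,0],[0,0,0],0.5],[[0,0,0],[0,0,0],0.5],[[0,0,0],[0,0,0],0.5]]' 40
python3 - <<'E'
from fit import *
w,st=wrist()
cv2.imwrite("pics/w9.png",w["img"][...,::-1])
E
```

```text
t: 12.4
position: [0.6399, 0.094, 0.1468]
orientation: [[0.165, 0.986, -0.004], [0.986, -0.165, -0.0], [-0.001, -0.004, -1.0]]
wrist_force: [-0.5, -0.2, -0.9]
gripper_width: 0.06
grasp_force: 0.0
t: 12.98
position: [0.6398, 0.0937, 0.1504]
orientation: [[0.166, 0.986, -0.003], [0.986, -0.166, 0.0], [-0.0, -0.003, -1.0]]
wrist_force: [-10.1, 0.5, 4.3]
gripper_width: 0.013
grasp_force: 39.1
```

View pics/w9.png

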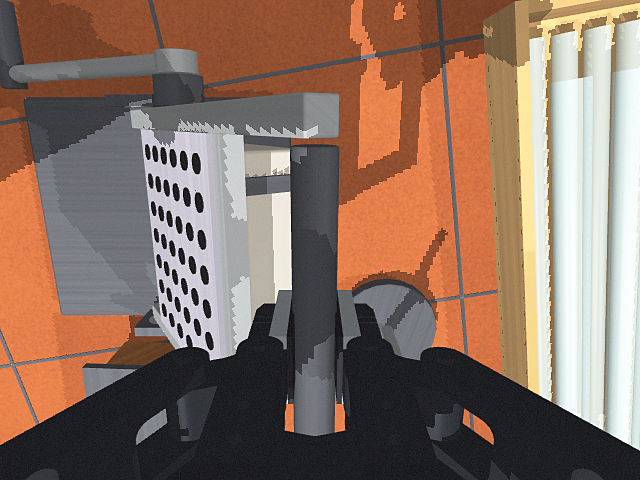

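The bar is gripped (width 13 mm, 39 N), with the pads on both sides at about (285–350,300). I'll raise it along the arc.

```bash
python3 -m handwheel '[[[-0.4,0.07,0.3],[0,0,0],0.5],[[-0.9,0.15,0.6],[0,0,0],0.5],[[-1.8,0.3,1.1],[0,0,0],0.5],[[-2.7,0.45,1.6],[0,0,0],0.5],[[-3.6,0.61,2],[0,0,0],0.5],[[-4.6,0.78,2.4],[0,0,0],0.5],[[-5.6,0.94,2.7],[0,0,0],0.5],[[-5.6,0.94,2.7],[0,0,0],0.5]]' 40
python3 -m handwheel '[[[-1,0.17,0.3],[0,0,0],0.5],[[-2,0.34,0.5],[0,0,0],0.5],[[-3,0.51,0.7],[0,0,0],0.5],[[-4,0.68,0.85],[0,0,0],0.5],[[-5,0.85,0.95],[0,0,0],0.5],[[-5.8,0.98,1],[0,0,0],0.5],[[-6.1,1.04,1],[0,0,0],0.5],[[-6.1,1.04,1],[0,0,0],0.5]]'
```

```text
t: 13.7
position: [0.5841, 0.103, 0.1778]
orientation: [[0.166, 0.986, 0.001], [0.986, -0.166, -0.0], [0.0, 0.001, -1.0]]
wrist_force: [1.1, 5.4, -3.4]
gripper_width: 0.0124
grasp_force: 40.3
t: 14.37
position: [0.5245, 0.1132, 0.1871]
orientation: [[0.166, 0.986, 0.002], [0.986, -0.166, 0.001], [0.001, 0.002, -1.0]]
wrist_force: [2.7, 7.4, -2.0]
gripper_width: 0.0126
grasp_force: 40.4
```

```bash
python3 -m handwheel '[[[0,0,0],[0,0,0],0.5],[[0,0,0],[0,0,0],0.5],[[0,0,0],[0,0,0],0.5],[[0,0,0],[0,0,0],0.5],[[0,0,0],[0,0,0],0.5],[[0,0,0],[0,0,0],0.5]]'
python3 - <<'E'
from fit import *
q=np.load("q.npy");w,st=wrist();s=optics.snapshot("scene");print(st["position"])
a=-2.6;tab=W(q,sh(.09,.116,0)+.13*np.array([np.sin(a),0,np.cos(a)]))
for c in(w,s):
  print("tab",[o["xy"] for o in search_frame(c,"tab")[:1]],proj(c,tab));print("bar",[o["xy"] for o in search_frame(c,"grip_bar")[:1]])
  for t in(-.1,0,.1):print(t,"bar+y end,corner,hub",proj(c,W(q,sh(.21,.062,t))),proj(c,W(q,sh(.217,.076,t))),proj(c,W(q,sh(.09,.096,t))))
  print("hub",[o["xy"] for o in search_frame(c,"hub")[:1]])
cv2.imwrite("pics/w10.png",np.hstack([cv2.resize(w["img"],(400,300)),cv2.resize(s["img"][220:370,230:430],(400,300))])[...,::-1])
E
```

```text
t: 14.87
position: [0.5255, 0.1131, 0.1871]
orientation: [[0.167, 0.986, 0.002], [0.986, -0.167, 0.001], [0.001, 0.002, -1.0]]
wrist_force: [1.3, 5.3, 0.6]
gripper_width: 0.0127
grasp_force: 40.5
[0.5255 0.1131 0.1871]
tab [[257.8, 75.0]] [221.2797  57.6965]
bar [[313.1, 281.4]]
-0.1 bar+y end,corner,hub [223.4233 142.1188] [212.2897  88.8754] [287.4725  67.5277]
0 bar+y end,corner,hub [295.9139 142.3874] [294.2913  88.7058] [304.0592  67.4556]
0.1 bar+y end,corner,hub [368.6119 142.316 ] [376.5463  89.1652] [320.6764  67.5917]
hub [[325.5, 217.9]]
tab [[374.3, 321.1]] [383.3487 335.5126]
bar []
-0.1 bar+y end,corner,hub [364.3864 270.0715] [367.1101 271.837 ] [363.403  311.2973]
0 bar+y end,corner,hub [356.7561 271.9736] [359.1352 273.8386] [360.2951 312.1611]
0.1 bar+y end,corner,hub [349.0237 274.4754] [351.0467 276.4668] [357.1611 313.2431]
hub [[345.3, 292.0]]
```

View pics/w10.png

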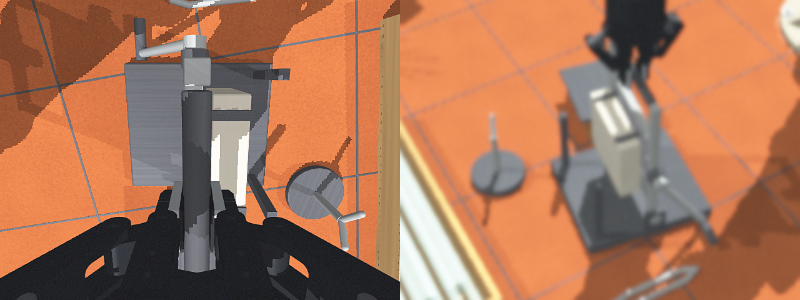

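The shield stands upright, at about 0.02 rad from the corner and hub columns in the wrist view. The kickstand is down, the grip is at 40 N, and the fork rest and tweezers in view are untouched.

```bash
python3 -c "
from h import *
print(order.hand_in())"
```

```text
the job is handed in; nothing more can be done
None
```

I flipped the kickstand fully down with the shield still lying back, then raised the shield to about 0.02 rad from upright. I handed the job in while still holding it by the top bar at 40 N; the hand-in returned no verdict, and two earlier pushes had missed the kickstand tab before the third worked.

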